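# Set up the plinth for drilling and show the angel to the camera

## Task

Slide the wooden plinth along its track until the ringed mark on it stands right under the point of the drill bit, and leave it there. Then lift the angel figure out of its slot and finish holding it still in the air, upright, 15 cm straight in front of the camera lens with its middle at lens height and its front (the side with the round button) facing the lens: do not put it down or let go. Leave the fir tree in its slot and everything else on the table where it stands.

Things in the scene. Friction and masses are not known exactly. Their poses are not given: they have to be found in the camera images.
- plinth (a joint): travel of the plinth along its track in m, 0 to 0.16; grows as the plinth moves towards the drill, along the track's own -y (so roughly world -y). Sliding friction about 2.5 N; it stays where it is left. The plinth is a wooden board 100 x 320 x 28 mm (long side along the track), its top 40 mm above the table; it can only slide along the track
- mark (a point): centre of the ringed mark (16 mm across) on the plinth's top face near its drill end, 40 mm above the table. Axes: y along the track away from the drill, z up, x across the track, away from the robot
- post (a point): grip point on the plinth's upright round push post, on the axis, 15 mm below the post's top. The post is 18 mm in diameter and 55 mm tall, at the plinth's end farthest from the drill, 268 mm from the mark along the mark's +y; its top is 95 mm above the table
- bit_tip (a point): point of the vertical drill bit of the fixed drill stand, 60 mm above the table (20 mm above the plinth), exactly over the line on which the mark travels. The round drill housing above it is 44 mm in diameter, from 95 mm to 285 mm above the table; its 22 mm column, 266 mm tall, stands 115 mm nearer the robot (along the mark's -x) and 50 mm towards the mark's -y
- angel_center (a point): middle of the angel, half-way up and through: flat plywood figure 12 mm thick, 100 mm tall, 70 mm over the wings, 60 g, upright in a slot of the plinth, its top then 125 mm above the table. Axes: z up to its head, x out of its front, y across its wings. Round flat head 32 mm across, centred 34 mm above this point: grip it across the 12 mm thickness (along x)
- angel: the same angel; origin at the centre of its underside, 50 mm below its middle, same axes. Front: dark button 20 mm across, 4 mm thick, centred 42 mm above the underside. Its lowest 15 mm sit in the slot, 1.5 mm play per side. The two slots lie 110 and 185 mm from the mark along the mark's +y; angel and tree may be in either
- tree_center (a point): middle of the fir tree figure in the other slot: stepped triangle of plywood, 12 mm thick, 100 mm tall, 60 mm wide; z up. Stays in its slot
- lens (a point): centre of the front glass of the inspection camera (black box 50 x 60 x 45 mm on a 18 mm column that stands 40 mm behind the lens, on a round foot 110 mm across; the column rises 302 mm above the table). Its own x axis points level out of the lens along the line of sight, y to its left, z up. Fixed during the run; lens 170 to 225 mm above the table
- glue: yellow glue stick, standing, 26 mm diameter, 85 mm tall; bystander; origin at the underside
- jar_a: copper-coloured glitter jar, 44 mm diameter, 95 mm tall; bystander; origin at the underside
- jar_b: dark glitter jar, 44 mm diameter, 95 mm tall; bystander; origin at the underside
- tape: roll of brown tape lying flat, 70 mm diameter, 19 mm tall; bystander; origin at the underside
- eraser: white eraser 55 x 22 x 13 mm; bystander; origin at the underside
Mind the look-alikes: they are no part of the job. What is shaped like the angel but turquoise is not meant.

How it is judged:
On the way, in this order (a step that is already met when the one before it is completed fails the run):
1. the mark stands at rest under the bit's point, the angel still in its slot (horizontal distance between mark and bit_tip below 0.005 m and velocity of joint plinth between -0.005 and 0.005 m/s and z of angel_center in the frame of mark below 0.045 m), for 0.3 s.
2. the angel is lifted clear of its slot, the mark still under the bit (horizontal distance between mark and bit_tip below 0.005 m and contact force between angel and the fingers above 1 N and z of angel_center in the frame of mark above 0.06 m), for 0.1 s.
At the end, for the whole second after the job is handed in: Mark within 5 mm of under the bit point; angel held still by the gripper, upright within 0.15 rad, middle 125-175 mm out from the lens, within 25 mm of its line of sight sideways and in height, front facing the lens within 0.2 rad; tree in its slot (horizontal distance between mark and bit_tip below 0.005 m and contact force between angel and the fingers above 1 N and x of angel_center in the frame of lens between 0.125 and 0.175 m and y of angel_center in the frame of lens between -0.025 and 0.025 m and z of angel_center in the frame of lens between -0.025 and 0.025 m and angle between angel_center's own z axis and vertical below 0.15 rad and angle between the x axis of angel_center and the x axis of lens, either way round below 0.2 rad and x of lens in the frame of angel_center above 0 m and linear speed of angel below 0.03 m/s and angle between tree_center's own z axis and vertical below 0.2 rad and z of tree_center in the frame of mark below 0.045 m); the arm keeps its last pose, push and grip.
It fails at once if a bystander is moved by more than 30 mm (distance of any of glue, jar_a, jar_b, tape, eraser from where it was at the start of the episode above 0.03 m).
It fails at once if the fir tree is tipped or pulled out of its slot (angle between tree_center's own z axis and vertical above 0.35 rad or z of tree_center in the frame of mark above 0.052 m).
It also fails if it takes over 50 s, if anything falls off the work surface, if the arm or the gripper's body presses on something with over 40 N, if the wrist force passes 120 N, or if a joint passes its speed limit or range.

## Robot

A 7-joint arm with a two-finger parallel gripper is mounted at the origin on the work surface. World frame = base frame: x ahead of the robot, y to its left, z up, the work surface at z = 0. Lengths are in m, angles in rad, forces in N, time in s.
With the tool pointing down it reaches from about 0.35 to 0.9 m from the base axis. Payload 19.9 kg.
Tool frame: the origin (TCP) lies where the fingers leave the gripper's body, on its centre line; the fingertips stand 97 mm ahead of it and the grasp point (between the pads) lies 78 mm ahead of it (bot.grip_point_offset is the distance from the TCP to the grasp point, in m); z points along the fingers, y is the line along which they close (so a half turn about z gives the same grasp; the last joint's range is limited). The gripper opens to 94 mm and grips with 3 to 60 N. Pads are 16 mm wide; open, the fingers measure 119 mm over their backs; the gripper's body (75 mm by 177 mm) begins 78 mm behind the grasp point.
Start: joints at [-1.252, 0.417, -0.01, 1.614, 0.005, 1.111, -0.053], TCP at [0.22, 0.585, 0.303] pointing down, gripper open.
Joint ranges: [-2.81, 2.81], [-0.39, 2.02], [-1.27, 1.25], [0.06, 2.57], [-1.19, 4.33], [0.19, 2], [-2.82, 2.82]. Speed limits (rad/s): [1.89, 1.89, 2.39, 2.39, 3.01, 3.01, 3.01].

## Interface

Orientations are given as [roll, pitch, yaw] about the fixed x, y, z axes, in that order (R = Rz(yaw) Ry(pitch) Rx(roll)).
In Python, from plant import bot, optics gives the robot as it stands. The module is installed in compiled form; this text tells all that it offers.
- The arm moves only by the tool send_rows, never from a script. Its argument "series" is one flat list of numbers, 5 for each row, row after row: the shift along the tool's x, y, z in mm, then the turn about the tool's z in rad, then the opening in per cent of the stroke, from 0 (shut) to 100 (fully open). In form: [dx, dy, dz, twist, grip, dx, dy, dz, twist, grip, ...]. A call has 1 to 20 rows; each row shifts and turns the commanded pose from where the row before left it, along the tool's axes as they then stand; what a row does not reach is not made up. A row lasts 1/8 s, in which the tool goes at most 62.5 mm and 10.7 degrees, less where a joint would pass 70% of its speed; a pose out of reach is approached as far as the arm can. A call is refused whole if a number of a shift passes 62.5 or a number of a turn 0.188, either way. A call with a gripper value outside its range is refused whole. The fingers move at their own pace and stop on an object; "squeeze" is the grip in N (left out, the last holds). Time passes only in rows, so rows that do not move let the fingers close. It gives the time, the measured TCP pose, the force, the opening and the grip force at its end, in the units of the state.
- bot.sense(): the state, without advancing time (a new reading comes with each control period).
- optics.get_image(name): name is "scene" or "side" or "wrist"; returns the picture (384x512x3 uint8, red, green, blue); there is no depth.
- optics.camera_params(name): a dict with "fovy" (degrees; the focal length in pixels is half the picture's height over the tangent of half this angle, whatever the lens; pixels are square), "cx", "cy" (the principal point, pixels), "position" and "attitude" of the camera in the world. Camera axes: x right, y up, looking along -z (the intrinsics and any distortion apply to the point x, -y, -z); pixel columns grow to the right and rows downward; lengths in m; the calibration is good to about 2 mm. A picture is of the moment at which its call begins: read the wrist's pose just before it. camera_params takes no time and is no camera call; for the wrist camera it gives the pose at the moment of the call.
- bot.close_job(): hands the job in; it is judged then, once.
Trained networks look in the newest picture that a camera, given by its name, has taken for a name from the list of things; names that differ only in an ending like _2 or _b are one class to them, and where a whole thing is asked for, a point or a joint stands for the part that bears it (a point fixed in the world has none). Each returns a list of dicts, best first, with "p" (0 to 1); they miss things now and then, are a little off and sometimes report something else, mostly with a low value. They report only what shows in the picture. A call takes as long as a camera call. They do not tell look-alikes from the thing itself.
- optics.trace(camera, thing): "pixels" (384x512 bool, what is visible of it) and "box" ([left, top, right, bottom] in pixels, round what is visible of it).
The state is a dict: "time_s": time; "joint_pos": joint angles; "dq": joint speeds; "tau": joint torques, N m; "eef_pos": TCP position; "ee_rot": TCP orientation; "contact_force": force on the tool from outside, world axes, zero at the start; "moment": the same for the moment, N m; "grip_width": finger opening in m; "finger_force": force on a finger pad.
Only numpy, scipy, OpenCV 4.12 (cv2) and the standard library are available. Lean on these libraries where they do the work, as an engineer would, in place of code of your own. Each camera call takes 0.05 s, during which the arm holds its last target. There are 200 camera calls.

## Working session

There is one attempt and no reset: what is moved stays moved. The work goes in short steps, Python scripts to look and compute and a tool call to move; the robot and the scene stay as the last step left them, time stands still between calls to the robot, and variables do not carry over. Pictures are saved under pics/ and viewed, at most 10 in all, crops included, and the job is handed in when it is done.

Besides the shell and the picture viewer there is one more tool, called after "Call:" in YAML: its name, and indented under it one key for each argument. send_rows: Moves the arm, as the interface text tells. Its arguments: {"type":"object","properties":{"series":{"type":"array","items":{"type":"number"}},"squeeze":{"type":"number"}},"required":["series"]}

```bash
mkdir -p pics; python3 - <<'E'
from plant import bot, optics
import cv2, numpy as np
s=bot.sense(); print({k:np.round(v,3).tolist() for k,v in s.items()}, bot.grip_point_offset)
for n in ["scene","side"]:
    im=optics.get_image(n); cv2.imwrite(f"pics/{n}0.png",im[:,:,::-1])
    print(n,optics.camera_params(n))
    for t in ["plinth","mark","post","angel","tree_center","bit_tip","lens","glue","jar_a","tape","eraser"]:
        try:
            for d in optics.trace(n,t)[:4]:
                m=d["pixels"]; ys,xs=np.nonzero(m)
                print(t,round(d["p"],2),np.round(d["box"],0).tolist(),len(xs),round(xs.mean(),1),round(ys.mean(),1))
        except Exception as e: print(t,e)
print(bot.sense()["time_s"])
E
```

```text
{'time_s': 0.0, 'joint_pos': [-1.252, 0.418, -0.01, 1.614, 0.005, 1.111, -0.053], 'dq': [0.0, -0.001, 0.0, -0.001, 0.001, 0.0, 0.001], 'tau': [-0.0, -85.124, 0.639, -42.6, -0.049, 0.018, 0.0], 'eef_pos': [0.22, 0.585, 0.302], 'ee_rot': [-3.14, 0.0, 2.782], 'contact_force': [0.309, 0.098, -0.558], 'moment': [-0.018, 0.013, -0.015], 'finger_force': 0.0, 'grip_width': 0.094} 0.0784
scene {'fovy': 57.25210800318003, 'cx': 254.09699780770663, 'cy': 191.6638716097655, 'position': array([ 0.87148489, -0.38304333,  0.8556208 ]), 'attitude': array([0.64942852, 0.01362674, 0.50616388])}
plinth 0.79 [194.0, 181.0, 290.0, 290.0] 3804 240.6 237.3
mark 0.95 [191.0, 184.0, 290.0, 288.0] 3913 240.6 237.7
mark 0.59 [247.0, 194.0, 261.0, 218.0] 268 254.6 206.6
post 0.68 [194.0, 179.0, 285.0, 291.0] 3753 240.6 237.7
angel 0.85 [278.0, 154.0, 294.0, 178.0] 251 284.8 166.4
angel 0.84 [248.0, 193.0, 262.0, 221.0] 245 254.3 206.1
angel 0.63 [250.0, 144.0, 256.0, 167.0] 147 252.0 156.1
angel 0.57 [315.0, 191.0, 331.0, 219.0] 367 319.4 203.0
tree_center 0.62 [231.0, 216.0, 251.0, 242.0] 302 239.3 228.1
tree_
[... 962 characters left out ...]
 195.0] 475 305.6 178.4
angel 0.8 [245.0, 150.0, 252.0, 186.0] 238 248.0 167.7
angel 0.59 [260.0, 197.0, 269.0, 229.0] 231 262.3 210.1
angel 0.5 [200.0, 157.0, 212.0, 192.0] 307 208.2 174.0
tree_center 0.61 [265.0, 219.0, 271.0, 254.0] 269 267.9 236.5
bit_tip 0.8 [202.0, 264.0, 310.0, 383.0] 4844 254.3 330.3
bit_tip 0.74 [304.0, 200.0, 324.0, 235.0] 554 313.5 215.6
lens 0.8 [209.0, 68.0, 230.0, 95.0] 502 219.1 82.3
glue 0.76 [322.0, 243.0, 336.0, 274.0] 319 328.7 257.2
glue 0.33 [204.0, 265.0, 228.0, 280.0] 200 215.3 271.2
jar_a 0.81 [335.0, 210.0, 357.0, 245.0] 588 346.9 226.7
tape 0.66 [193.0, 223.0, 222.0, 248.0] 499 206.0 233.7
eraser 0.55 [204.0, 266.0, 227.0, 282.0] 229 215.2 270.9
1.2
```

```bash
python3 - <<'E'
import cv2
for n,(x0,y0,x1,y1) in {"scene":(40,60,360,350),"side":(180,50,380,384)}.items():
    im=cv2.imread(f"pics/{n}0.png")[y0:y1,x0:x1]
    f=min(800/im.shape[1],600/im.shape[0]); print(n,f)
    cv2.imwrite(f"pics/{n}0c.png",cv2.resize(im,None,fx=f,fy=f,interpolation=cv2.INTER_CUBIC))
E
```

```text
scene 2.0689655172413794
side 1.7964071856287425
```

View pics/scene0c.png

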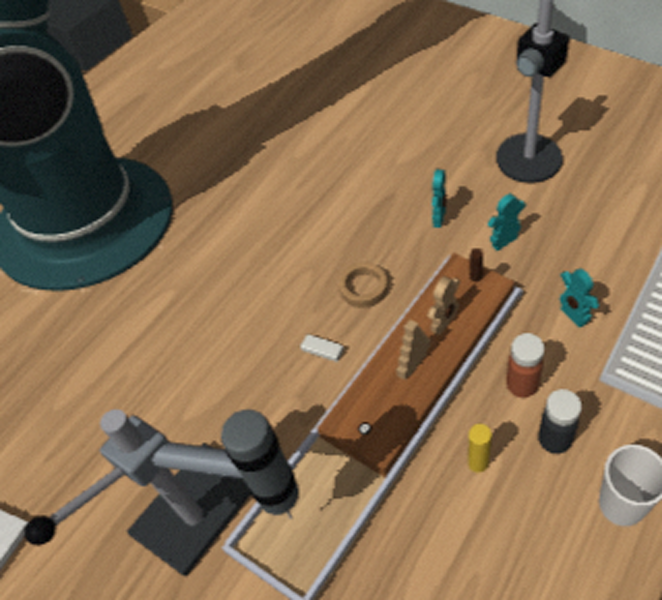

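View pics/side0c.png

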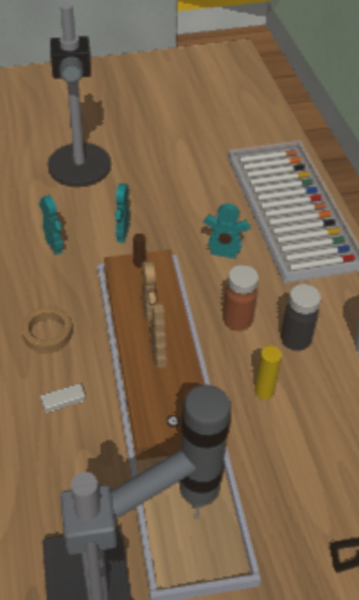

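The plinth, the angel (far slot, button on the +x side), the tree, the drill and the camera all show in both views. The mark is at about scene (216,267) and side (276,284). The bit tip is at about (181,309) and (290,336). Three turquoise decoys stand near the camera. I'll zoom in to refine these.

```bash
cat > h.py <<'E'
import numpy as np, cv2
from scipy.spatial.transform import Rotation as R
from plant import bot, optics
def ray(n,uv,p=None):
    p=p or optics.camera_params(n); f=192/np.tan(np.radians(p["fovy"])/2)
    d=np.array([(uv[0]-p["cx"])/f,-(uv[1]-p["cy"])/f,-1.]); 
    return np.array(p["position"]),R.from_euler("xyz",p["attitude"]).apply(d)
def onz(n,uv,z,p=None):
    o,d=ray(n,uv,p); return o+d*(z-o[2])/d[2]
def tri(a,b):
    (o1,d1),(o2,d2)=ray("scene",a),ray("side",b)
    t=np.linalg.lstsq(np.c_[d1,-d2],o2-o1,rcond=None)[0]
    p,q=o1+t[0]*d1,o2+t[1]*d2
    return (p+q)/2,np.linalg.norm(p-q)
def proj(n,P,p=None):
    p=p or optics.camera_params(n); f=192/np.tan(np.radians(p["fovy"])/2)
    c=R.from_euler("xyz",p["attitude"]).inv().apply(np.array(P)-p["position"])
    return p["cx"]-f*c[...,0]/c[...,2],p["cy"]+f*c[...,1]/c[...,2]
E
python3 - <<'E'
from h import *
T=[("scene",165,250,66,66),("side",255,268,75,75),("scene",270,40,60,60),("side",195,40,60,60),("scene",225,165,66,66),("side",230,165,66,66)]
out=[]
for n,x,y,w,h in T:
    im=cv2.imread(f"pics/{n}0.png")[y:y+h,x:x+w]
    im=cv2.resize(im,(264,264),interpolation=cv2.INTER_CUBIC)
    for k in range(0,w,10):
        cv2.line(im,(int(k*264/w),0),(int(k*264/w),5),(0,255,255),1);cv2.line(im,(0,int(k*264/w)),(5,int(k*264/w)),(0,255,255),1)
    out.append(im)
cv2.imwrite("pics/mos.png",np.vstack([np.hstack(out[:3]),np.hstack(out[3:])]))
for nm,a,b in [("mark",(216,266.9),(276.3,284.4)),("bit",(180.7,309.4),(289.7,335.6)),("lens",(296.2,90),(219,90))]:
    print(nm,tri(a,b))
print(onz("scene",(216,266.9),.04),onz("side",(276.3,284.4),.04),onz("scene",(180.7,309.4),.06),onz("side",(289.7,335.6),.06))
E
```

```text
mark (array([ 0.59233314, -0.0997622 ,  0.03910918]), np.float64(0.0012210723264951713))
bit (array([ 0.58725554, -0.23373475,  0.06607549]), np.float64(0.0005427036258541827))
lens (array([0.55249883, 0.43051493, 0.2067725 ]), np.float64(0.00361573022279297))
[ 0.59230326 -0.09948679  0.04      ] [ 0.59239079 -0.10094684  0.04      ] [ 0.58521644 -0.23283372  0.06      ] [ 0.58814779 -0.23071129  0.06      ]
```

View pics/mos.png

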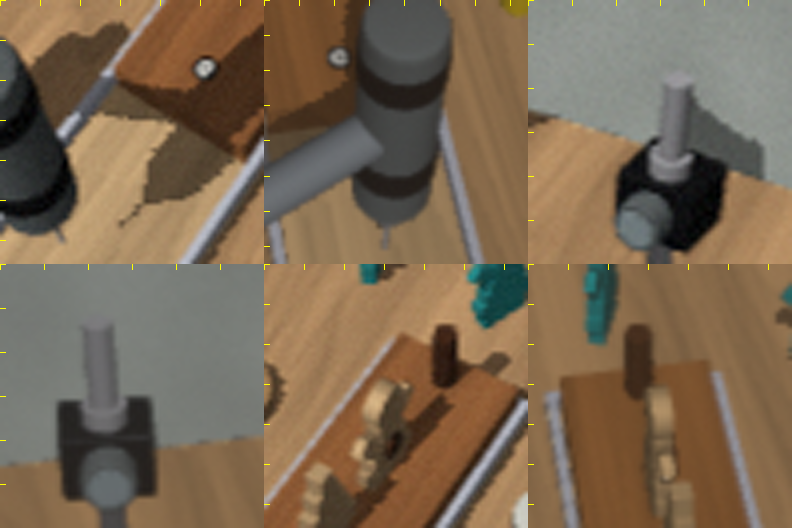

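The mosaic puts the mark at scene (216.2,267.0) and side (276.3,284.2), and the bit tip at (180.5,310.2) and (289.4,337.6). The lens is at (295,91.4) and (219.5,90.5), and its column top at (304,57.7) and (217.5,53.2). The post top is at (270.5,181.5) and (257.5,181.5), and the angel's head top at (256,195) and (262.7,196.5).

```bash
python3 - <<'E'
from h import *
L={"mark":((216.2,267),(276.3,284.2),.04),"bit":((180.5,310.2),(289.4,337.6),.06),"lens":((295,91.4),(219.5,90.5),None),
"col":((303.9,57.7),(217.5,53.2),.302),"post":((270.5,181.5),(257.5,181.5),.095),"head":((256,195),(262.7,196.5),.125)}
for k,(a,b,z) in L.items():
    a=np.array(a)-.4;b=np.array(b)-.4
    print(k,*(np.round(v,4) for v in tri(a,b)), *( (np.round(onz("scene",a,z)[:2],4),np.round(onz("side",b,z)[:2],4)) if z else ()))
p=optics.camera_params("wrist"); print(p, R.from_euler("xyz",p["attitude"]).as_matrix().round(3))
E
```

```text
mark [ 0.5917 -0.0994  0.0406] 0.0004 [ 0.5914 -0.099 ] [ 0.5919 -0.0993]
bit [ 0.5855 -0.2348  0.0627] 0.0001 [ 0.5846 -0.2342] [ 0.586  -0.2336]
lens [0.5521 0.4195 0.212 ] 0.001
col [0.5577 0.4477 0.3061] 0.0018 [0.5547 0.4555] [0.5585 0.4536]
post [0.6047 0.1683 0.097 ] 0.0013 [0.6036 0.1705] [0.6052 0.1694]
head [0.6015 0.0913 0.1226] 0.002 [0.6018 0.0909] [0.6013 0.0878]
{'fovy': 59.32644838730574, 'cx': 263.70275897233904, 'cy': 193.2439287748863, 'position': array([0.15153556, 0.6099785 , 0.38446636]), 'attitude': array([-2.53480148e-01,  1.33941810e-04,  1.21022407e+00])} [[ 0.353 -0.906 -0.235]
 [ 0.936  0.342  0.089]
 [-0.    -0.251  0.968]]
```

Call:
send_rows:
  series: [0,0,0,0.18,60,0,0,0,0.18,60,0,0,0,0.18,60,0,0,0,0.18,60,0,0,0,0.18,60,0,0,0,0.18,60,0,0,0,0.18,60,-46.5,24,0,0,60,-46.5,24,0,0,60,-46.5,24,0,0,60,-46.5,24,0,0,60,-46.5,24,0,0,60,-46.5,24,0,0,60,-20,43,0,0,60,-20,43,0,0,60,-20,43,0,0,60,-20,43,0,0,60,-20,43,0,0,60,-20,43,0,0,60,0,0,0,0,60]
  squeeze: 25

```text
time_s: 3.7
eef_pos: [0.604, 0.1642, 0.3022]
ee_rot: [3.141, 0.002, 1.518]
contact_force: [-1.1, 0.5, 0.5]
grip_width: 0.0565
finger_force: 0.0
```

```bash
python3 - <<'E'
from h import *
p=optics.camera_params("wrist"); im=optics.get_image("wrist")
cv2.imwrite("pics/w1.png",cv2.resize(im[:,:,::-1],None,fx=1.5,fy=1.5,interpolation=cv2.INTER_CUBIC))
print(p)
for n,P in [("post",[.6043,.1698,.095]),("mark",[.5917,-.0992,.04]),("bit",[.5853,-.234,.06]),("head",[.6013,.09,.125])]: print(n,np.round(proj("wrist",P,p),1))
E
```

```text
{'fovy': 59.32644838730574, 'cx': 263.70275897233904, 'cy': 193.2439287748863, 'position': array([0.60691859, 0.23606964, 0.38390454]), 'attitude': array([-0.25444154, -0.0016626 , -0.05353423])}
post [264.2 183.5]
mark [265.5 385.7]
bit [266.1 485.1]
head [265.8 282.7]
```

View pics/w1.png

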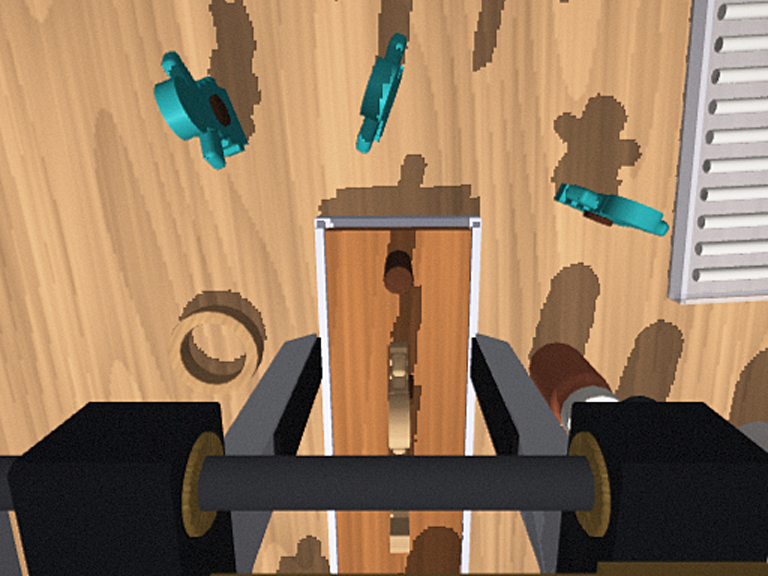

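The post top shows at (398,278), which is within 1–2 mm of where I predicted it. The decoys are clear of the fingers. I'll descend and grip the post.

Call:
send_rows:
  series: [1.2,0.3,30,0,60,1.2,0.3,30,0,60,1.2,0.2,30,0,60,1.2,0.2,30,0,60,0,0,22,0,60,0,0,0,0,60,0,0,0,0,0,0,0,0,0,0,0,0,0,0,0,0,0,0,0,0,0,0,0,0,0,0,0,0,0,0]
  squeeze: 25

```text
time_s: 5.25
eef_pos: [0.6054, 0.1714, 0.1612]
ee_rot: [3.136, -0.0, 1.521]
contact_force: [19.0, 0.7, -12.6]
grip_width: 0.0177
finger_force: 25.0
```

Call:
send_rows:
  series: [0,1,0,0,0,-6,0,0,0,0,-12,0,0,0,0,-12,0,0,0,0,-12,0,0,0,0,-12,0,0,0,0,-12,0,0,0,0,-12,0,0,0,0,-12,0,0,0,0,-12,0,0,0,0,-12,0,0,0,0,-6,0,0,0,0,0,0,0,0,0,0,0,0,0,0]

```text
time_s: 7.0
eef_pos: [0.5998, 0.0509, 0.1612]
ee_rot: [3.138, 0.001, 1.521]
contact_force: [12.3, -3.2, -7.1]
grip_width: 0.0174
finger_force: 25.0
```

```bash
python3 - <<'E'
from h import *
out=[]
for n,(x,y) in {"scene":(155,270),"side":(258,300)}.items():
    im=optics.get_image(n); cv2.imwrite(f"pics/{n}1.png",im[:,:,::-1])
    c=cv2.resize(im[y:y+60,x:x+60,::-1],(396,396),interpolation=cv2.INTER_CUBIC)
    out.append(c)
cv2.imwrite("pics/mos2.png",np.hstack(out))
for P in ([.5853,-.234,.06],[.5917-.12*.048,-.0992-.1202,.04]): print(np.round(proj("scene",P),1),np.round(proj("side",P),1))
E
```

```text
[180.4 309.9] [288.7 337.5]
[185.9 307.4] [286.8 335.1]
```

View pics/mos2.png

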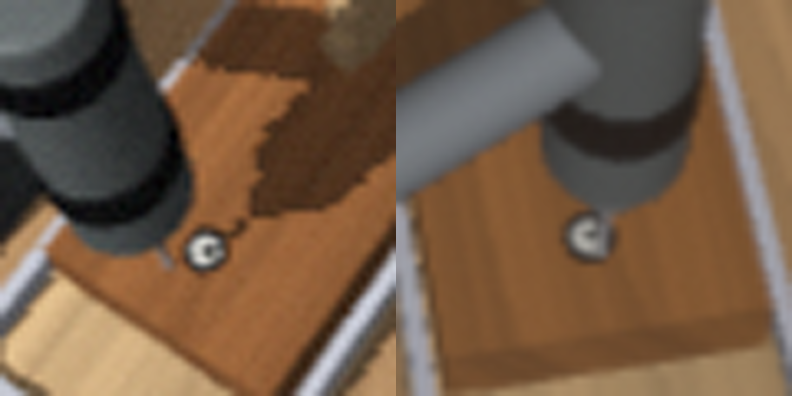

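The mark is at scene (185.6,307.4) and side (286.7,335.7). The bit tip is at (180.3,310.2) and (289.4,338.2). Next I'll work out the remaining distance.

```bash
python3 - <<'E'
from h import *
M=((185.6,307.4),(286.7,335.7));B=((180.3,310.2),(289.4,338.2))
print(tri(*M),tri(*B))
for i,n in enumerate(["scene","side"]): print(onz(n,M[i],.04),onz(n,B[i],.06),onz(n,B[i],.06)-onz(n,M[i],.04))
# line fit: where is bit along track, using horizontal constraint
m0=np.array([.5917,-.0992,.04]);m1=(onz("scene",M[0],.04)+onz("side",M[1],.04))/2;print(m1-m0,bot.sense()["eef_pos"])
E
```

```text
(array([ 0.58539024, -0.22003208,  0.03963361]), np.float64(0.0008181357698629511)) (array([ 0.58595447, -0.23535197,  0.06038879]), np.float64(0.001167955928552133))
[ 0.58529921 -0.21973276  0.04      ] [ 0.58550089 -0.2347494   0.06      ] [ 0.00020168 -0.01501664  0.02      ]
[ 0.58548633 -0.22060455  0.04      ] [ 0.58623634 -0.23575563  0.06      ] [ 0.00075001 -0.01515108  0.02      ]
[-6.30722892e-03 -1.20968654e-01  3.46944695e-17] [0.59984046 0.05097434 0.16118437]
```

Call:
send_rows:
  series: [-4,0,0,0,0,-4,0,0,0,0,-4,0,0,0,0,-2.8,0,0,0,0,0,0,0,0,0,0,0,0,0,0,0,0,0,0,0,0,0,0,0,0]

```text
time_s: 8.1
eef_pos: [0.5991, 0.0367, 0.1612]
ee_rot: [3.138, 0.0, 1.522]
contact_force: [13.6, -0.6, -8.5]
grip_width: 0.0176
finger_force: 25.0
```

```bash
python3 - <<'E'
from h import *
out=[]
for n,(x,y) in {"scene":(150,280),"side":(262,308)}.items():
    im=optics.get_image(n); cv2.imwrite(f"pics/{n}2.png",im[:,:,::-1])
    out.append(cv2.resize(im[y:y+50,x:x+50,::-1],(400,400),interpolation=cv2.INTER_CUBIC))
cv2.imwrite("pics/mos3.png",np.hstack(out))
E
```

```text
(no output)
```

View pics/mos3.png

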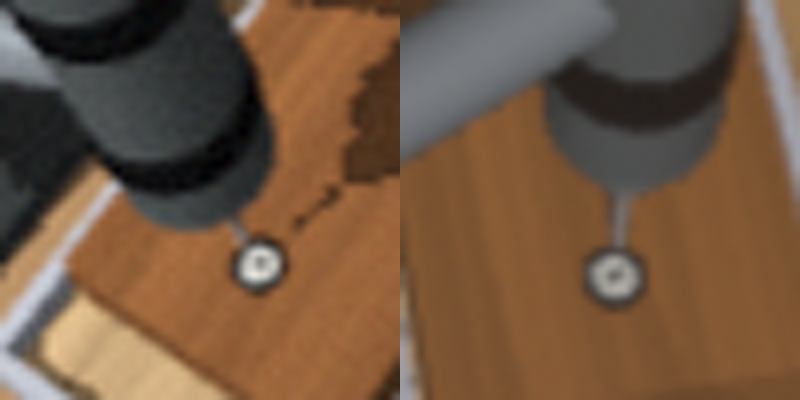

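```bash
python3 - <<'E'
from h import *
M=((182.06,312.56),(288.4,342.1));B=((180.2,309.9),(288.9,338.2))
for i,n in enumerate(["scene","side"]):
    m=onz(n,M[i],.04); print(m,onz(n,B[i],.06)-m, np.round(proj(n,m+[0,0,.02]),1))
E
```

```text
[ 0.58515397 -0.23350043  0.04      ] [-0.00025855 -0.00080476  0.02      ] [180.5 309.6]
[ 0.58548887 -0.23425834  0.04      ] [-0.00020505 -0.00129617  0.02      ] [288.8 337.6]
```

Mark and bit agree to about 1 mm. I'll nudge it 0.8 mm, release, rise and hover over the angel.

Call:
send_rows:
  series: [-0.8,0,0,0,0,0,0,0,0,0,0,0,0,0,0,0,0,0,0,60,0,0,0,0,60,0,0,0,0,60,0,0,-20,0,60,0,0,-30,0,60,0,0,-40,0,60,0,0,-40,0,60,-20,-0.5,-10,0,60,-30,-0.5,0,0,60,-30,-0.5,0,0,60,-5,0,0,0,60,0,0,0,0,60]

```text
time_s: 10.07
eef_pos: [0.5918, -0.049, 0.3008]
ee_rot: [-3.141, -0.0, 1.521]
contact_force: [-0.7, 0.5, 0.8]
grip_width: 0.0567
finger_force: 0.0
```

```bash
python3 - <<'E'
from h import *
print({k:np.round(v,4).tolist() for k,v in bot.sense().items() if k in("eef_pos","ee_rot","contact_force","time_s")})
p=optics.camera_params("wrist"); im=optics.get_image("wrist")
cv2.imwrite("pics/w2f.png",im[:,:,::-1])
c=im[90:330,160:360,::-1]; cv2.imwrite("pics/w2.png",cv2.resize(c,None,fx=2.5,fy=2.5,interpolation=cv2.INTER_CUBIC))
np.save("p2.npy",p,allow_pickle=True)
for n,P in [("headtop",[.5943,-.049,.125]),("post",[.5985,.034,.095])]: print(n,np.round(proj("wrist",P,p),1))
E
```

```text
{'time_s': 10.075, 'eef_pos': [0.5918, -0.049, 0.3008], 'ee_rot': [-3.1414, -0.0, 1.5212], 'contact_force': [-0.7497, 0.4983, 0.7595]}
headtop [267.7 199.5]
post [267.5  91.7]
```

View pics/w2.png

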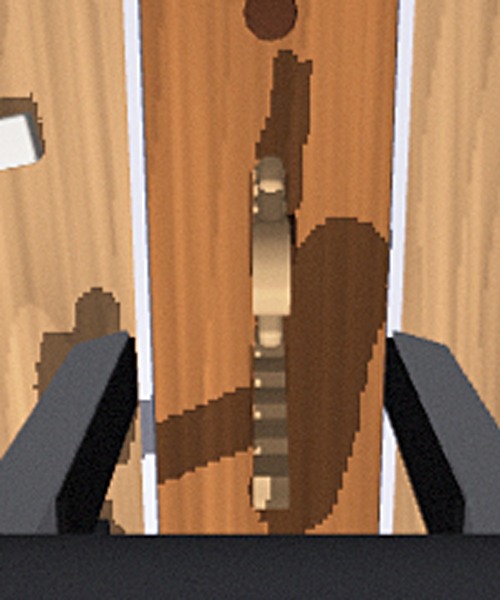

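The wrist view shows the head at crop (271,267), with the button on the right (+x). Before going down I'll check that the release didn't move the mark.

```bash
python3 - <<'E'
from h import *
for n,(u,v) in {"scene":(182,312.5),"side":(288.4,342)}.items():
    im=optics.get_image(n)[:,:,::-1]; cv2.imwrite(f"pics/{n}3.png",im)
    r=[]
    for I in (cv2.imread(f"pics/{n}2.png"),im):
        x,y=int(u)-4,int(v)-4
        g=I[y:y+10,x:x+10].min(2).astype(float); w=np.clip(g-120,0,None); yy,xx=np.mgrid[y:y+10,x:x+10]
        c=((w*xx).sum()/w.sum(),(w*yy).sum()/w.sum()); r.append(onz(n,c,.04))
    print(n,c,r, proj(n,r[1]+[0,0,.02]))
E
```

```text
scene (np.float64(181.8555657773689), np.float64(312.68813247470104)) [array([ 0.58500739, -0.23387141,  0.04      ]), array([ 0.58491319, -0.23396936,  0.04      ])] (np.float64(180.29435959794932), np.float64(309.7740586465253))
side (np.float64(288.4384236453202), np.float64(342.22906403940885)) [array([ 0.5853718 , -0.23448637,  0.04      ]), array([ 0.58549695, -0.23453237,  0.04      ])] (np.float64(288.8748102233624), np.float64(337.68892786293605))
```

Call:
send_rows:
  series: [0.5,2.7,20,0,60,0,0,30,0,60,0,0,30,0,60,0,0,23,0,60,0,0,10,0,60,0,0,0,0,60,0,0,0,0,0,0,0,0,0,0,0,0,0,0,0,0,0,0,0,0,0,0,0,0,0,0,0,0,0,0]
  squeeze: 15

```text
time_s: 11.72
eef_pos: [0.5947, -0.0484, 0.1877]
ee_rot: [3.142, 0.0, 1.522]
contact_force: [0.4, 0.3, 0.7]
grip_width: 0.0123
finger_force: 15.0
```

Call:
send_rows:
  series: [0,0,-6,0,0,0,0,-6,0,0,0,0,-6,0,0,0,0,-6,0,0,0,0,-6,0,0,0,0,-6,0,0,0,0,-25,0,0,0,0,-35,0,0,0,0,-35,0,0,0,0,-35,0,0,0,0,-35,0,0,0,0,-31,0,0,0,0,0,0,0]

```text
time_s: 13.35
eef_pos: [0.595, -0.0487, 0.422]
ee_rot: [3.138, -0.0, 1.522]
contact_force: [0.1, -0.4, -0.9]
grip_width: 0.0119
finger_force: 15.0
```

Call:
send_rows:
  series: [20,-5,0,0,0,35,-9,0,0,0,35,-9,0,0,0,35,-9,0,0,0,35,-9,0,0,0,35,-9,0,0,0,35,-9,0,0,0,35,-9,0,0,0,30,-7,0,0,0,21,-4,0,0,0,0,0,0,-0.1,0,0,0,0,-0.17,0,0,0,0,-0.18,0,0,0,0,-0.18,0,0,0,0,-0.18,0,0,0,0,-0.18,0,0,0,0,-0.18,0,0,0,0,-0.17,0,0,0,0,-0.14,0,0,0,0,0,0]

```text
time_s: 15.85
eef_pos: [0.5314, 0.2706, 0.4193]
ee_rot: [-3.141, -0.0, 3.0]
contact_force: [-0.6, 0.3, -1.0]
grip_width: 0.0123
finger_force: 15.0
```

```bash
python3 - <<'E'
from h import *
print({k:np.round(v,4).tolist() for k,v in bot.sense().items() if k in("eef_pos","ee_rot","contact_force","time_s","grip_width","joint_pos")})
p=optics.camera_params("wrist"); im=optics.get_image("wrist"); print(p)
cv2.imwrite("pics/w3.png",cv2.resize(im[:,:,::-1],None,fx=1.5,fy=1.5,interpolation=cv2.INTER_CUBIC))
for n,P in [("lens",[.552,.4195,.212]),("col",[.557,.4545,.302])]: print(n,np.round(proj("wrist",P,p),1))
E
```

```text
{'time_s': 15.85, 'joint_pos': [-0.689, 0.2852, 0.2115, 1.5411, -0.0608, 1.3223, 0.9587], 'eef_pos': [0.5314, 0.2706, 0.4193], 'ee_rot': [-3.1411, -0.0004, 3.0003], 'contact_force': [-0.5931, 0.2894, -0.9675], 'grip_width': 0.0123}
{'fovy': 59.32644838730574, 'cx': 263.70275897233904, 'cy': 193.2439287748863, 'position': array([0.45904301, 0.28037837, 0.50115172]), 'attitude': array([-2.53006744e-01,  7.95055913e-04,  1.42874031e+00])}
lens [434.7 190.6]
col [561.8 225.6]
```

View pics/w3.png

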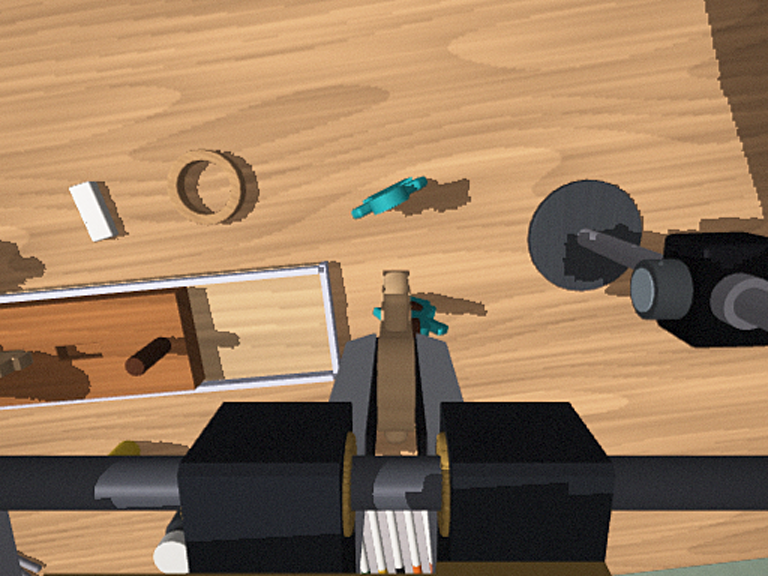

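The picture shows the angel held upright and the lens glass at (645,290). The camera's foot centre is at (586,235), and the box side edges run almost along the image rows.

```bash
python3 - <<'E'
from h import *
from scipy.optimize import least_squares
p=optics.camera_params("wrist")
q=lambda u,v:((u+.5)/1.5-.5,(v+.5)/1.5-.5)
rays=[ray("scene",(294.6,91)),ray("side",(219.1,90.1)),ray("wrist",q(644,290),p)]
A=[];b=[]
for o,d in rays:
    d=d/np.linalg.norm(d);M=np.eye(3)-np.outer(d,d);A.append(M);b.append(M@o)
L=np.linalg.lstsq(np.vstack(A),np.hstack(b),rcond=None)[0]
print("lens",L,[np.linalg.norm(M@L-c) for M,c in zip(A,b)])
for z in (.0,.012): print("foot",onz("wrist",q(586,235),z,p))
ang=lambda a,b,z:(lambda v:np.arctan2(v[1],v[0]))(onz("wrist",q(*b),z,p)-onz("wrist",q(*a),z,p))
print("edges",ang((675,234),(765,233),.19),ang((665,345),(768,347),.235),"barrel",ang((652,258),(680,260),.2),ang((652,319),(668,322),.2))
print("collar", onz("wrist",q(745,302),.24,p))
E
```

```text
lens [0.55285812 0.41407974 0.21541732] [np.float64(0.0015759884331777842), np.float64(0.0012087849890730544), np.float64(0.0009030615396999893)]
foot [0.55839575 0.45711092 0.        ]
foot [0.55601693 0.45288517 0.012     ]
edges 1.4376606568265058 1.4060703830149632 barrel 1.354690095033658 1.237042808780054
collar [0.55931039 0.4551628  0.24      ]
```

Call:
send_rows:
  series: [-1,-2.3,15,0,0,-1,-2.3,20,0,0,0,0,20,0,0,0,0,20,0,0,0,0,12,0,0,0,0,5,0,0,0,0,0,0,0,0,0,0,0,0,0,0,0,0,0,0,0,0,0,0]

```text
time_s: 17.15
eef_pos: [0.5326, 0.2663, 0.3279]
ee_rot: [3.141, 0.0, 3.002]
contact_force: [-1.2, 0.8, -1.4]
grip_width: 0.012
finger_force: 15.0
```

```bash
python3 - <<'E'
from h import *
print({k:np.round(v,4).tolist() for k,v in bot.sense().items() if k in("eef_pos","ee_rot","contact_force","time_s","grip_width","finger_force")})
out=[]
for n,(x,y) in {"scene":(240,50),"side":(180,50)}.items():
    im=optics.get_image(n)
    out.append(cv2.resize(im[y:y+120,x:x+80,::-1],(400,600),interpolation=cv2.INTER_CUBIC))
    for k,(u,v) in {"scene":(182,312.5),"side":(288.4,342)}.items():
        if k!=n: continue
        a,b=int(u)-4,int(v)-4
        w=np.clip(im[b:b+10,a:a+10].min(2).astype(float)-120,0,None); yy,xx=np.mgrid[b:b+10,a:a+10]
        print(n,onz(n,((w*xx).sum()/w.sum(),(w*yy).sum()/w.sum()),.04))
    print(np.round([proj(n,[.5328,.2658,.215+h]) for h in(-.05,0,.05)],1))
cv2.imwrite("pics/fin.png",np.hstack(out))
E
```

```text
{'time_s': 17.15, 'eef_pos': [0.5326, 0.2663, 0.3279], 'ee_rot': [3.1414, 0.0003, 3.0017], 'contact_force': [-1.1536, 0.7964, -1.3627], 'finger_force': 14.9999, 'grip_width': 0.012}
scene [ 0.584874  -0.2339425  0.04     ]
[[263.9 133.1]
 [264.1 119.4]
 [264.3 104.6]]
side [ 0.58562117 -0.23443606  0.04      ]
[[221.3 139.7]
 [219.9 123.8]
 [218.4 106.8]]
```

View pics/fin.png

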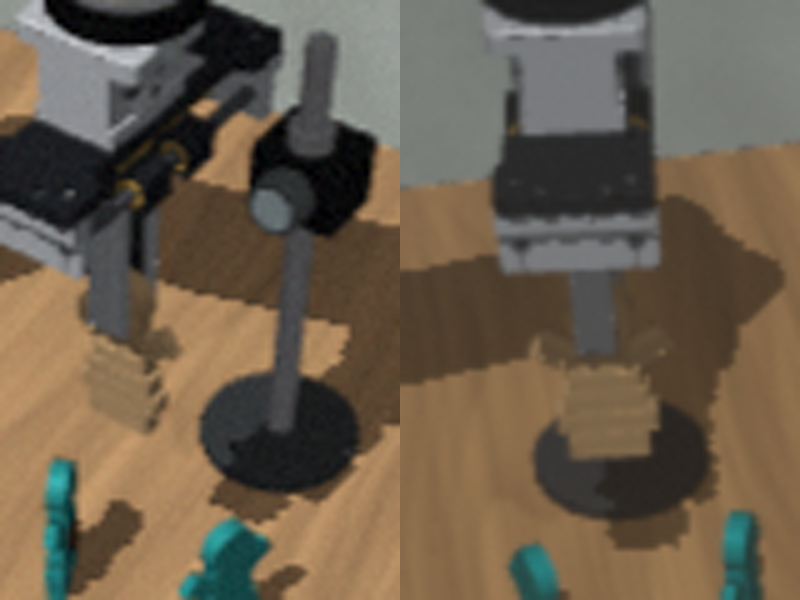

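The angel is upright with its plain back to the room cameras, so the button faces the lens. Its underside at scene (264,133) matches the prediction, and the mark hasn't moved.

```bash
python3 -c "
from plant import bot
print(bot.close_job())"
```

```text
the job is handed in; nothing more can be done
None
```

I handed the job in at about 17 s, with no verdict returned: by my measurements the mark is about 1 mm from under the bit point, and the angel is held upright about 15 cm in front of the lens with its button facing it.

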